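# Find the tin that rattles at the saddler's bench

### The arm

A 7-joint arm with a two-finger parallel gripper is mounted at the origin on the work surface. World frame = base frame: x ahead of the robot, y to its left, z up, the work surface at z = 0. Lengths are in m, angles in rad, forces in N, time in s.
With the tool pointing down it reaches from about 0.4 to 0.85 m from the base axis. Payload 4.5 kg.
Tool frame: the origin (TCP) lies between the finger pads; the fingertips stand 11 mm ahead of it and the grasp point (between the pads) lies 8 mm behind it (r.nose_length is the distance from the TCP to the fingertips, in m); z points along the fingers, y is the line along which they close (so a half turn about z gives the same grasp; the last joint's range is limited). The gripper opens to 88 mm and grips with 3 to 60 N. Pads are 18 mm wide; open, the fingers measure 123 mm over their backs; the gripper's body (75 mm by 187 mm) begins 45 mm behind the grasp point.
Start: joints at [-1.291, 0.689, -0.195, 1.565, 0.157, 0.902, -0.215], TCP at [0.152, 0.606, 0.25] pointing down, gripper open.
Joint ranges: [-3.01, 3.01], [-0.46, 2.08], [-1.47, 1.51], [0.13, 2.56], [-1, 4.14], [0.04, 2.09], [-2.66, 2.66]. Speed limits (rad/s): [2.57, 2.57, 3.14, 3.14, 3.14, 3.14, 3.14].

### API

Orientations are given as a unit quaternion [x, y, z, w].
In Python, from plant import get_state, snapshot, camera_model, r gives the robot as it stands.
- The arm moves only by the shell command python3 -m inch 'ROWS' [FORCE]. ROWS is text: rows parted by semicolons, each of 7 numbers parted by spaces: the opening, from -1 (shut) to 1 (fully open), then the shift along the tool's x, y, z in m, then the turn, a rotation vector about the tool's x, y, z in rad. A call has 1 to 20 rows; each row shifts and turns the commanded pose from where the row before left it, along the tool's axes as they then stand; what a row does not reach is not made up. A row lasts 1/12 s, in which the tool goes at most 41.7 mm and 7.16 degrees, less where a joint would pass 70% of its speed; a pose out of reach is approached as far as the arm can. A call is refused whole if a number of a shift passes 0.0417 or a number of a turn 0.125, either way. A call with a gripper value outside its range is refused whole. The fingers move at their own pace and stop on an object; FORCE is the grip in N (left out, the last holds). Time passes only in rows, so rows that do not move let the fingers close. It gives the time, the measured TCP pose, the force, the opening and the grip force at its end, in the units of the state.
- get_state(): the state, without advancing time (a new reading comes with each control period).
- snapshot(name): name is "side" or "top"; returns (picture, depth): 420x560x3 uint8, red, green, blue; 420x560 float32, m along the optical axis (not along the pixel's ray), 0 where there is no reading.
- camera_model(name): a dict with "intrinsics" (3x3 intrinsics, pixels), "dist" ([k1, k2, p1, p2, k3] as OpenCV has them; the pictures are not rectified), "view" (4x4, takes a point from world to camera coordinates). Camera axes: x right, y down, z forward; pixel columns grow to the right and rows downward; lengths in m; the calibration is good to about 2 mm. A picture is of the moment at which its call begins. camera_model takes no time and is no camera call.
- r.finish_job(): hands the job in; it is judged then, once.
The state is a dict: "clock": time; "q": joint angles; "qd": joint speeds; "joint_torque": joint torques, N m; "tool_pos": TCP position; "eef_rot": TCP orientation; "contact_force": force on the tool from outside, world axes, zero at the start; "moment": the same for the moment, N m; "opening": opening from 0.0 (shut) to 1.0 (fully open); "finger_force": force on a finger pad.
Only numpy, scipy, OpenCV 4.12 (cv2) and the standard library are available. Lean on these libraries where they do the work, as an engineer would, in place of code of your own. Each camera call takes 0.05 s, during which the arm holds its last target. There are 200 camera calls.

### The job

Slide the keeper's red knob all the way left to free the three sealed tins; then, from left to right as the robot sees them, lift each tin well clear of the rack, shake it by tipping first its far end and then its near end down by about 20 degrees, and set it back upright in its own bay (the right one may stay in hand if it is the one wanted). One tin has something loose rolling inside: take that one and finish while holding it, level and still, centred over the blue pad at the far side of the bench and 10 to 25 cm above it, with nothing else carrying it. The other two tins must end up seated in their own bays, and the tools and jars around must be left alone.

Things in the scene. Friction and masses are not known exactly. Their poses are not given: they have to be found in the camera images.
- rack: wooden tin rack fixed to the bench, base 165 x 320 x 8 mm (rack x = -70 to +95). Origin on the bench under the middle bay's centre; x away from the robot, y to the left along the row, z up. Bays at y = +100, 0, -100 mm; their cleats rise 10 mm above the base with 3 mm clearance round a tin; the tins' long sides are open to fingers over their middle 80 mm.
- keeper (a joint): travel of the keeper along the rack's +y (left), m: 0 to 0.008 at the start (its three flat steel tabs stand over the tins' far ends, 3 mm above the lids, so they cannot be lifted); 0.05 fully open at its stop, the tabs then midway between the tins. Friction about 2 N; it stays where it is left.
- keeper_knob (a point): centre (half-way up) of the keeper's upright red knob, a cylinder 16 mm across and 32 mm high (bench height 66 to 98 mm), standing on the keeper bar 80 mm beyond the row of tin centres (rack +x), at rack y = joint value. Axes as the rack's.
- pad: blue cloth-covered pad, 100 x 100 x 3 mm, fixed on the bench near its far edge; origin under its centre.
- pad_center (a point): centre of the blue pad's top face.
- tin_left_center (a point): centre of the left tin: sealed green box, brass lid, 110 long (x, as the rack's) x 46 wide (y) x 50 mm high, 0.26 to 0.32 kg in all. Grip across the 46 mm, a little above centre. One of the three (it varies) holds a loose 0.16 kg ball that rolls 68 mm end to end when tipped, felt as a change of moment and knocks at the wrist; the others a tight block as heavy.
- bay_left (a point): where the centre of the left tin is when it stands in its bay, 33 mm above the bench. Axes as the rack's.
- tin_middle_center (a point): centre of the middle tin: sealed green box, brass lid, 110 long (x, as the rack's) x 46 wide (y) x 50 mm high, 0.26 to 0.32 kg in all. Grip across the 46 mm, a little above centre. One of the three (it varies) holds a loose 0.16 kg ball that rolls 68 mm end to end when tipped, felt as a change of moment and knocks at the wrist; the others a tight block as heavy.
- bay_middle (a point): where the centre of the middle tin is when it stands in its bay, 33 mm above the bench. Axes as the rack's.
- tin_right_center (a point): centre of the right tin: sealed green box, brass lid, 110 long (x, as the rack's) x 46 wide (y) x 50 mm high, 0.26 to 0.32 kg in all. Grip across the 46 mm, a little above centre. One of the three (it varies) holds a loose 0.16 kg ball that rolls 68 mm end to end when tipped, felt as a change of moment and knocks at the wrist; the others a tight block as heavy.
- bay_right (a point): where the centre of the right tin is when it stands in its bay, 33 mm above the bench. Axes as the rack's.
- mallet: wooden mallet lying on the bench, 260 mm long; bystander, leave alone.
- awl: awl lying on the bench, 160 mm long; bystander, leave alone.
- spool: wooden thread spool, 44 mm across, 55 mm high, standing; bystander, leave alone.
- glue: yellow glue bottle, 60 mm across, 150 mm high, standing; bystander, leave alone.
- jar: amber jar, 70 mm across, 80 mm high, standing; bystander, leave alone.
- collar: brass ring, 60 mm across, 15 mm high, lying flat; bystander, leave alone.
Things that resemble listed ones, but are neither listed nor needed, are in the scene too. What is shaped like the part that bears tin_right_center but black is not meant.

How it is judged:
By the outcome, as a careful person would: the job done as asked, in the order asked, and still so for the second after the job is handed in, while the arm keeps its last pose, push and grip.
It also fails if it takes over 72 s, if anything falls off the work surface, if the arm or the gripper's body presses on something with over 40 N, if the wrist force passes 120 N, or if a joint passes its speed limit or range.

## Working session

There is one attempt and no reset: what is moved stays moved. The work goes in short steps, Python scripts to look and compute and a shell command to move; the robot and the scene stay as the last step left them, time stands still between calls to the robot, and variables do not carry over. Pictures are saved under pics/ and viewed, at most 10 in all, crops included, and the job is handed in when it is done.

```bash
mkdir -p pics; ls; python3 - <<'E'
from plant import get_state, snapshot, camera_model, r
import cv2,numpy as np
np.set_printoptions(precision=3,suppress=True)
for n in("side","top"):
    p,d=snapshot(n); cv2.imwrite(f"pics/{n}0.png",p[:,:,::-1]); np.save(f"{n}0.npy",d)
    c=camera_model(n); print(n,c["intrinsics"],c["dist"],c["view"])
print({k:np.array(v) for k,v in get_state().items()})
E
```

```text
pics
side [[410.426   0.    275.598]
 [  0.    410.426 205.662]
 [  0.      0.      1.   ]] [0.022 0.    0.    0.    0.   ] [[ 0.991 -0.136 -0.017 -0.532]
 [-0.104 -0.663 -0.741  0.11 ]
 [ 0.089  0.736 -0.671  1.26 ]
 [ 0.     0.     0.     1.   ]]
top [[539.793   0.    281.412]
 [  0.    539.793 208.13 ]
 [  0.      0.      1.   ]] [0.048 0.    0.    0.    0.   ] [[-0.016 -1.    -0.002 -0.005]
 [-0.994  0.016 -0.104  0.519]
 [ 0.104  0.    -0.995  1.35 ]
 [ 0.     0.     0.     1.   ]]
{'clock': array(0.1), 'q': array([-1.291,  0.69 , -0.195,  1.566,  0.157,  0.902, -0.215]), 'qd': array([-0.001, -0.   , -0.002, -0.003,  0.   , -0.002, -0.   ]), 'joint_torque': array([ -0.003, -52.849,  -1.272, -15.384,  -0.053,   0.002,   0.   ]), 'tool_pos': array([0.152, 0.606, 0.249]), 'eef_rot': array([ 0.123,  0.992, -0.001, -0.   ]), 'contact_force': array([ 0.687, -0.037, -0.243]), 'moment': array([-0.011, -0.021,  0.004]), 'finger_force': array(0.), 'opening': array(0.997)}
```

View pics/side0.png

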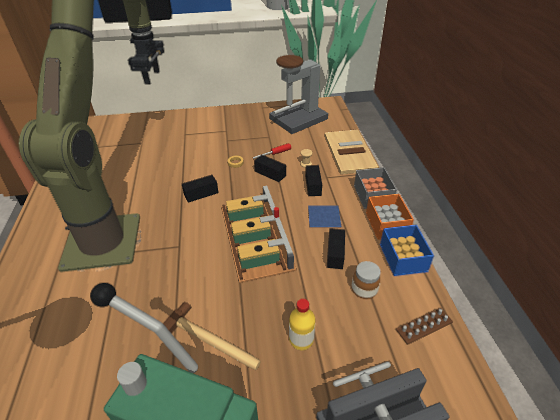

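View pics/top0.png

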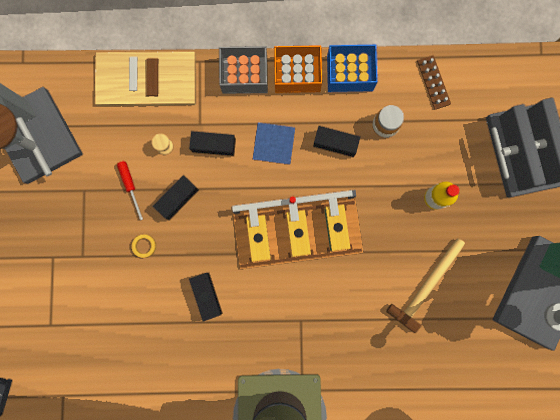

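The side view shows the rack around (255,235), the red knob at (277,212) and the blue pad at (324,216). The top view shows the tins at (258,238), (299,233) and (338,227), the knob at (292,200) and the pad at (274,143).

Candidates in the top view:
- **Tins:** the three green/brass ones in the rack are wanted. The black boxes at (212,143), (336,141), (175,198) and (205,297) are decoys.
- **Knob:** the red one at (292,200) on the grey bar is wanted, not the glue cap (453,190) or the awl handle (123,175).
- **Pad:** the flat blue square at (274,143) is wanted, not the blue crate (352,66).

Next I'll check with a close crop and measure.

```bash
cat > h.py <<'E'
from plant import get_state, snapshot, camera_model, r
import cv2,numpy as np
np.set_printoptions(precision=4,suppress=True)
def ray(n,uv):
    c=camera_model(n);V=np.array(c["view"]);K=np.array(c["intrinsics"])
    p=cv2.undistortPoints(np.array([[uv]],float),K,np.array(c["dist"]))[0,0]
    d=V[:3,:3].T@np.r_[p,1]; return -V[:3,:3].T@V[:3,3], d
def plane(n,uv,z):
    o,d=ray(n,uv); return o+d*(z-o[2])/d[2]
def tri(a,b):
    (o1,d1),(o2,d2)=ray("side",a),ray("top",b)
    s=np.linalg.lstsq(np.c_[d1,-d2],o2-o1,rcond=None)[0]
    p,q=o1+s[0]*d1,o2+s[1]*d2; return (p+q)/2,np.linalg.norm(p-q)
def blobs(img,lo,hi,roi,amin=15):
    x0,y0,x1,y1=roi
    h=cv2.cvtColor(img[y0:y1,x0:x1],cv2.COLOR_RGB2HSV)
    m=cv2.inRange(h,np.array(lo),np.array(hi))
    n,l,s,c=cv2.connectedComponentsWithStats(m)
    return [(c[i]+[x0,y0],int(s[i,4]),cv2.minAreaRect(np.argwhere(l==i)[:,::-1].astype(np.float32)+np.float32([x0,y0]))) for i in range(1,n) if s[i,4]>=amin]
E
python3 - <<'E'
from h import *
I={n:cv2.imread(f"pics/{n}0.png")[:,:,::-1].copy() for n in("side","top")}
R={"side":(215,180,350,285),"top":(225,115,370,275)}
for n in I:
    print(n)
    for nm,lo,hi in (("red",(0,150,90),(6,255,255)),("red2",(172,150,90),(180,255,255)),("blue",(105,80,40),(125,255,255)),("black",(0,0,0),(180,255,32)),("brass",(20,130,130),(35,255,255))):
        for b in blobs(I[n],lo,hi,R[n]): print(nm,b[0].round(1),b[1],[np.round(v,1) for v in b[2]])
a=cv2.resize(I["top"][110:280,220:375],None,fx=3.2,fy=3.2,interpolation=2); b=cv2.resize(I["side"][180:290,205:350],(0,0),fx=2,fy=2,interpolation=2)
o=np.zeros((max(a.shape[0],b.shape[0]),a.shape[1]+b.shape[1],3),np.uint8);o[:a.shape[0],:a.shape[1]]=a;o[:b.shape[0],a.shape[1]:]=b
cv2.imwrite("pics/crop0.png",o[:,:,::-1])
E
```

```text
side
red [276.  211.6] 46 [array([276., 212.]), array([10.,  4.]), np.float64(90.0)]
blue [323.9 216.1] 637 [array([324.5, 216. ]), array([20., 31.]), np.float64(90.0)]
black [215.7 187.5] 29 [array([216., 187.]), array([12.,  2.]), np.float64(90.0)]
black [314.2 188. ] 195 [array([313.5, 187.5]), array([15., 15.]), np.float64(90.0)]
black [331.5 231.3] 15 [array([332.5, 232. ]), array([4., 5.]), np.float64(90.0)]
black [342.3 242.6] 35 [array([341.5, 243. ]), array([14.,  5.]), np.float64(90.0)]
black [332.  248.2] 20 [array([332.6, 248. ]), array([5.4, 8.1]), np.float64(80.5)]
black [335.5 261.2] 198 [array([335.5, 260. ]), array([16., 15.]), np.float64(90.0)]
brass [237.4 206.6] 18 [array([238. , 206.6]), array([ 2.2, 14.1]), np.float64(85.9)]
top
red [292.2 199.4] 32 [array([292.5, 199.5]), array([5., 5.]), np.float64(90.0)]
blue [273.4 143.1] 1379 [array([273.4, 143.1]), array([37.5, 36.8]), np.float64(7.8)]
black [333.4 149.4] 135 [array([333.7, 149.5]), array([41.5,  3.4]), np.float64(14.9)]
black [229.1 152.6] 23 [array([229., 151.]), array([6., 8.]), np.float64(90.0)]
brass [338.  229.6] 651 [array([337.4, 227.5]), array([43.8, 18.5]), np.float64(81.9)]
brass [298.8 235.4] 654 [array([298.2, 233.1]), array([44.2, 18.5]), np.float64(82.1)]
brass [258.7 240.4] 649 [array([258.1, 237.9]), array([44.3, 18.6]), np.float64(82.9)]
```

View pics/crop0.png

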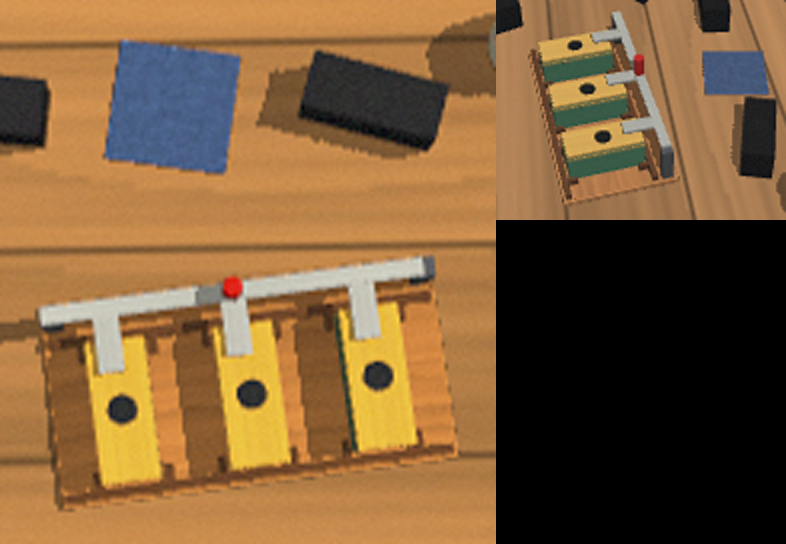

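The crop confirms it: three green/brass tins with a black dot at each lid centre, steel tabs over their far ends, the red knob on the bar, and the plain blue pad. I'll triangulate these.

```bash
python3 - <<'E'
from h import *
I={n:cv2.imread(f"pics/{n}0.png")[:,:,::-1].copy() for n in("side","top")}
def dots(n,c,w): 
    out=[]
    for x,y in c:
        g=255.-I[n][y-w:y+w+1,x-w:x+w+1,0].astype(float); g=np.clip(g-110,0,None); yy,xx=np.mgrid[y-w:y+w+1,x-w:x+w+1]
        out.append((np.array([(g*xx).sum(),(g*yy).sum()])/g.sum()))
    return out
T=dots("top",[(258,238),(298,233),(338,227)],6); S=dots("side",[(244,202),(251,224),(258,248)],4)
P=[]
for s,t in zip(S,T):
    p,e=tri(s,t); P.append(plane("top",t,p[2])); print("dot",s,t,p,e,"top@.058",plane("top",t,.058))
for nm,s,t in (("pad",(323.9,216.1),(273.4,143.1)),("knob",(277,212),(292.2,199.4))): print(nm,*tri(s,t))
print("knob@.098",plane("top",(292.2,199.4),.096),"pad",plane("top",(273.4,143.1),.003),plane("side",(323.9,216.1),.003))
row=P[0]-P[2]; print("row",row,np.linalg.norm(row[:2]),"yaw",np.degrees(np.arctan2(-row[0],row[1])))
D=np.load("top0.npy")
for t in T: print("depth z",[plane("top",t,0)*0+ (lambda o,d:o+d*D[int(round(t[1]))-8,int(round(t[0]))])(*ray("top",(t[0],t[1]-8)))][0])
# lid edges of tins: long axis direction from minAreaRect
for b in blobs(I["top"],(20,130,130),(35,255,255),(225,115,370,275)):
    q=cv2.boxPoints(b[2]); w=[plane("top",u,.058)[:2] for u in q]; print(np.mean(w,0),[np.degrees(np.arctan2(*(w[i+1]-w[i])[::-1]))for i in range(2)],[np.linalg.norm(w[i+1]-w[i]) for i in range(2)])
E
```

```text
dot [244.0816 202.2717] [257.6646 237.4757] [0.4436 0.0463 0.0593] 0.00017800699614269093 top@.058 [0.4436 0.0464 0.058 ]
dot [250.3146 224.1128] [298.0398 232.5953] [ 0.4541 -0.0539  0.0591] 0.0003267904775025237 top@.058 [ 0.454 -0.054  0.058]
dot [257.9894 247.9681] [337.6655 226.8922] [ 0.4667 -0.1524  0.0597] 0.0004796239818760673 top@.058 [ 0.4666 -0.1526  0.058 ]
pad [0.6942 0.0046 0.0017] 0.0004949507045427626
knob [ 0.5354 -0.0405  0.084 ] 0.0026291481831648366
knob@.098 [ 0.5326 -0.0402  0.096 ] pad [0.6937 0.0046 0.003 ] [0.6941 0.0033 0.003 ]
row [-0.023   0.1987 -0.0003] 0.20003632244454364 yaw 6.6064156475727165
depth z [0.4636 0.0463 0.0552]
depth z [ 0.4736 -0.0542  0.062 ]
depth z [ 0.4863 -0.1528  0.0608]
[ 0.4653 -0.1519] [np.float64(-82.76683930107356), np.float64(-173.5560187989281)] [np.float64(0.046209784722085055), np.float64(0.10883485806870301)]
[ 0.453  -0.0543] [np.float64(-83.04843283894543), np.float64(-173.37586917337686)] [np.float64(0.04615343013294027), np.float64(0.10959794724229314)]
[0.4427 0.0453] [np.float64(-83.78308438926618), np.float64(-173.63949964048322)] [np.float64(0.04629118793299003), np.float64(0.10979929953531817)]
```

```bash
python3 -m inch '0 0 0 0 0 0 -0.12;0 0 0 0 0 0 -0.12;0 0 0 0 0 0 -0.12;0 -.017 -.038 0 0 0 0;0 -.017 -.038 0 0 0 0;0 -.017 -.038 0 0 0 0;0 -.017 -.038 0 0 0 0;0 -.017 -.038 0 0 0 0;0 -.017 -.038 0 0 0 0;0 -.017 -.038 0 0 0 0;0 -.017 -.038 0 0 0 0;0 -.017 -.038 0 0 0 0;0 -.017 -.038 0 0 0 0;0 -.017 -.038 0 0 0 0;0 -.017 -.038 0 0 0 0;0 -.017 -.038 0 0 0 0;0 -.017 -.038 0 0 0 0;0 -.017 -.038 0 0 0 0;0 -.017 -.038 0 0 0 0;0 -.017 -.038 0 0 0 0'
```

```text
clock: 1.77
tool_pos: [0.5133, -0.0048, 0.2495]
eef_rot: [-0.057, 0.998, 0.0, -0.0]
contact_force: [0.4, -0.0, 0.7]
opening: 0.5
finger_force: 0.0
```

```bash
cat >> h.py <<'E'
a=np.radians(6.55); RX=np.array([np.cos(a),np.sin(a),0]); RY=np.array([-np.sin(a),np.cos(a),0])
from scipy.spatial.transform import Rotation as Ro
def to(p):
    s=get_state(); R=Ro.from_quat(s["eef_rot"]); 
    want=Ro.from_matrix(np.c_[-RX,RY,[0,0,-1]])
    print("t",round(float(s["clock"]),2),"pos",np.array(s["tool_pos"]),"shift",R.inv().apply(np.array(p)-s["tool_pos"]),"turn",(R.inv()*want).as_rotvec(),"F",np.array(s["contact_force"]),"M",np.array(s["moment"]),"op",s["opening"],"ff",s["finger_force"])
E
python3 -c "
from h import *
to([.533,-.040,.085])"
```

```text
t 1.77 pos [ 0.5133 -0.0048  0.2495] shift [-0.0157 -0.0372  0.1645] turn [ 0.0001 -0.0005 -0.0005] F [ 0.402  -0.0449  0.7215] M [ 0.092  -0.0773 -0.0107] op 0.4997168298513609 ff 0.0
```

```bash
python3 -m inch '0 -.0157 -.0372 0 0 0 0;0 0 0 .037 0 0 0;0 0 0 .037 0 0 0;0 0 0 .037 0 0 0;0 0 0 .034 0 0 0;0 0 0 .02 0 0 0;-1 0 0 0 0 0 0;-1 0 0 0 0 0 0;-1 0 0 0 0 0 0;-1 0 0 0 0 0 0' 15; python3 -c "
from h import *
to([.533,-.040,.085])"
```

```text
clock: 2.6
tool_pos: [0.5338, -0.0378, 0.0863]
eef_rot: [-0.057, 0.998, 0.0, 0.002]
contact_force: [0.3, -0.8, 0.6]
opening: 0.221
finger_force: 0.8
t 2.6 pos [ 0.5338 -0.0378  0.0863] shift [ 0.0011 -0.0021  0.0013] turn [-0.0002  0.0031 -0.0003] F [ 0.2553 -0.8139  0.5669] M [-0.2549 -0.026   0.0229] op 0.22106183117054384 ff 0.7710540283005685
```

```bash
python3 -m inch '-1 0 0 0 0 0 0;-1 0 0 0 0 0 0;-1 0 .008 0 0 0 0;-1 0 .009 0 0 0 0;-1 0 .009 0 0 0 0;-1 0 .009 0 0 0 0;-1 0 .008 0 0 0 0;-1 0 .004 0 0 0 0;-1 0 0 0 0 0 0' ; python3 -c "
from h import *
to([.533,-.040,.085])"
```

```text
clock: 3.35
tool_pos: [0.5287, 0.0056, 0.0862]
eef_rot: [-0.056, 0.998, -0.003, 0.001]
contact_force: [0.9, -8.1, 6.9]
opening: 0.176
finger_force: 15.0
t 3.35 pos [0.5287 0.0056 0.0862] shift [ 0.0008 -0.0458  0.0015] turn [-0.0054  0.0024 -0.0027] F [ 0.9044 -8.0784  6.8745] M [-1.4238 -0.2895  0.0428] op 0.17634442867516906 ff 14.999548424966633
```

```bash
python3 -m inch '-1 0 .003 0 0 0 0;-1 0 .002 0 0 0 0;-1 0 0 0 0 0 0' ; python3 -c "
from h import *
to([.533,-.040,.085])"
```

```text
clock: 3.6
tool_pos: [0.5287, 0.0058, 0.0862]
eef_rot: [-0.054, 0.999, -0.005, 0.001]
contact_force: [3.8, -16.3, 5.6]
opening: 0.177
finger_force: 15.0
t 3.6 pos [0.5287 0.0058 0.0862] shift [ 0.0006 -0.0459  0.0017] turn [-0.0107  0.0019 -0.0072] F [  3.8413 -16.252    5.6169] M [-3.1286 -0.7406  0.095 ] op 0.17709064561578586 ff 15.015569748356938
```

```bash
python3 -m inch '-1 0 -.0055 0 0 0 0;.7 0 0 0 0 0 0;.7 0 0 0 0 0 0;.7 0 0 -.03 0 0 0;.7 0 0 -.03 0 0 0;.7 .03 .018 0 0 0 0;.7 .03 .018 0 0 0 0;.7 .02 .014 0 0 0 0;.7 0 0 0 0 0 0'; python3 -c "
from h import *
to([.4436,.0463,.034])"
```

```text
clock: 4.35
tool_pos: [0.4365, 0.0517, 0.1451]
eef_rot: [-0.06, 0.998, 0.0, -0.003]
contact_force: [-0.8, 0.4, -0.1]
opening: 0.758
finger_force: 0.0
t 4.35 pos [0.4365 0.0517 0.1451] shift [-0.007  -0.0063  0.111 ] turn [ 0.0013 -0.0057  0.0066] F [-0.7536  0.4062 -0.108 ] M [0.0177 0.0217 0.0281] op 0.7578461420116405 ff 0.0
```

```bash
python3 -m inch '.7 -.006 -.006 .02 0 0 0;.7 0 0 .02 0 0 0;.7 0 0 0 0 0 0;.7 0 0 0 0 0 0'; python3 - <<'E'
from h import *
to([.4436,.0463,.034])
for n in("side","top"):
    p,d=snapshot(n); cv2.imwrite(f"pics/{n}1.png",p[:,:,::-1])
p,q=[cv2.imread(f"pics/{n}1.png") for n in("side","top")]
cv2.imwrite("pics/c1.png",np.hstack([cv2.resize(p[170:300,200:360],(400,325)),cv2.resize(q[170:300,210:370],(400,325))]))
E
```

```text
clock: 4.68
tool_pos: [0.4484, 0.044, 0.1043]
eef_rot: [-0.057, 0.998, -0.0, -0.001]
contact_force: [-0.3, 0.5, 0.5]
opening: 0.844
finger_force: 0.0
t 4.68 pos [0.4484 0.044  0.1043] shift [0.0044 0.0028 0.0703] turn [ 0.     -0.0019  0.0007] F [-0.3127  0.4685  0.5004] M [0.0404 0.0286 0.0254] op 0.8441418236439965 ff 0.0
```

View pics/c1.png

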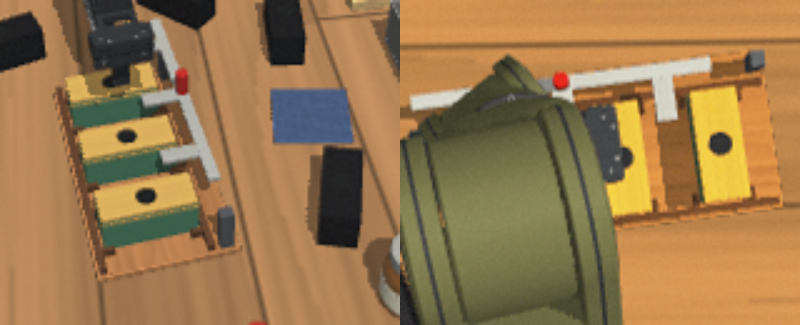

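The keeper is fully open, with the knob at its left stop and the tabs midway between the tins (side crop 160–195, 95–155). The gripper is over the left tin.

```bash
python3 -m inch '.7 .0044 .0028 .025 0 0 0;.7 0 0 .025 0 0 0;.7 0 0 .02 0 0 0;.7 0 0 0 0 0 0;.7 0 0 0 0 0 0' 45; python3 -c "
from h import *
to([.4436,.0463,.034])"
```

```text
clock: 5.2
tool_pos: [0.446, 0.0457, 0.047]
eef_rot: [-0.057, 0.998, -0.001, -0.001]
contact_force: [-0.4, 0.1, 0.2]
opening: 0.851
finger_force: 0.0
t 5.2 pos [0.446  0.0457 0.047 ] shift [0.0023 0.0009 0.013 ] turn [-0.0014 -0.0013  0.0006] F [-0.3802  0.1312  0.1873] M [-0.0137  0.0109 -0.002 ] op 0.8510213892918027 ff 0.0
```

```bash
python3 -m inch '.7 .002 .001 .013 0 0 0;.7 0 0 0 0 0 0'; python3 -c "
from h import *
to([.4436,.0463,.034])"
```

```text
clock: 5.37
tool_pos: [0.4464, 0.0458, 0.0418]
eef_rot: [-0.057, 0.998, -0.001, -0.001]
contact_force: [0.0, -0.5, -0.1]
opening: 0.849
finger_force: 0.0
t 5.37 pos [0.4464 0.0458 0.0418] shift [0.0027 0.0009 0.0078] turn [-0.0024 -0.0018  0.0003] F [ 0.0127 -0.5146 -0.0684] M [-0.0095  0.0135  0.0242] op 0.8493529886695798 ff 0.0
```

```bash
python3 -m inch '.7 0 0 0 0 0 0;.7 0 0 0 0 0 0'; python3 -c "
from h import *
to([.4436,.0463,.034]);s=get_state();print(np.array(s['q']),np.array(s['qd']))"
```

```text
clock: 5.53
tool_pos: [0.4462, 0.0457, 0.0419]
eef_rot: [-0.057, 0.998, -0.001, -0.001]
contact_force: [-0.1, 0.1, -0.3]
opening: 0.85
finger_force: 0.0
t 5.53 pos [0.4462 0.0457 0.0419] shift [0.0025 0.001  0.0079] turn [-0.0025 -0.0022 -0.0006] F [-0.0628  0.1497 -0.3047] M [0.0315 0.0102 0.0072] op 0.8495045847796235 ff 0.0
[-0.1796  0.8882 -0.0434  2.2247  0.85    0.0479  0.6281] [-0.001   0.0033  0.0015  0.0016  0.0239 -0.0036 -0.0266]
```

Joint 6 is at its lower limit here (0.048, limit 0.04). Tilting slightly about the closing axis frees it without affecting the grip.

```bash
python3 -m inch '.7 0 0 0 0 .06 0;.7 .0025 .001 .007 0 0 0;.7 0 0 0 0 0 0'; python3 -c "
from h import *
to([.4436,.0463,.034]);s=get_state();print(np.array(s['q']),np.array(s['qd']))"
```

```text
clock: 5.78
tool_pos: [0.4427, 0.0468, 0.0342]
eef_rot: [-0.056, 0.998, -0.001, -0.031]
contact_force: [-0.1, 0.0, 0.5]
opening: 0.85
finger_force: 0.0
t 5.78 pos [0.4427 0.0468 0.0342] shift [-0.0008 -0.0006  0.0001] turn [ 0.001  -0.0625 -0.0019] F [-0.1253  0.0366  0.4504] M [ 0.0622 -0.0225 -0.0494] op 0.8501008500793291 ff 0.0
[-0.0838  0.9099 -0.1958  2.1742  0.8533  0.1959  0.6251] [-0.0548 -0.0102  0.0844  0.0195  0.0017 -0.0085  0.0055]
```

```bash
python3 -m inch '-1 0 0 0 0 0 0;-1 0 0 0 0 0 0;-1 0 0 0 0 0 0;-1 0 0 0 0 0 0;-1 0 0 0 0 0 0;-1 0 0 0 0 0 0' 45; python3 -c "
from h import *
to([.4436,.0463,.034])"
```

```text
clock: 6.28
tool_pos: [0.4427, 0.0464, 0.0342]
eef_rot: [-0.057, 0.998, -0.004, -0.031]
contact_force: [-0.4, -0.2, 2.4]
opening: 0.52
finger_force: 45.0
t 6.28 pos [0.4427 0.0464 0.0342] shift [-0.0009 -0.0002  0.0002] turn [-0.0035 -0.0624  0.0006] F [-0.352  -0.2116  2.4016] M [ 0.0103  0.0217 -0.0218] op 0.5195919376563312 ff 44.99463974498212
```

```bash
python3 -m inch '-1 .0012 0 -.02 0 0 0;-1 .0018 0 -.03 0 0 0;-1 .0024 0 -.04 0 0 0;-1 0 0 -.04 0 0 0;-1 -.03 0 -.02 0 0 0;-1 -.04 0 0 0 0 0;-1 -.04 0 0 0 0 0;-1 -.02 0 0 0 0 0;-1 0 0 0 0 0 0;-1 0 0 0 0 0 0;-1 0 0 0 0 0 0'; python3 -c "
from h import *
to([.4436,.0463,.034]);print(np.array(get_state()['q']))"; python3 -m inch '-1 0 0 0 0 .1 0;-1 0 0 0 0 .12 0;-1 0 0 0 0 .12 0;-1 0 0 0 0 0 0;-1 0 0 0 0 0 0;-1 0 0 0 0 0 0;-1 0 0 0 0 0 0;-1 0 0 0 0 0 0;-1 0 0 0 0 0 0';  python3 -c "
from h import *
to([.4436,.0463,.034]);print(np.array(get_state()['q']))"
```

```text
clock: 7.2
tool_pos: [0.5737, 0.0617, 0.1752]
eef_rot: [-0.057, 0.998, -0.004, -0.033]
contact_force: [0.3, 0.2, -3.7]
opening: 0.518
finger_force: 45.0
t 7.2 pos [0.5737 0.0617 0.1752] shift [0.1214 0.0002 0.1495] turn [-0.0035 -0.0658  0.0007] F [ 0.2609  0.1579 -3.6591] M [ 0.0079 -0.0215 -0.0484] op 0.5181644476739535 ff 44.99405228532851
[ 0.1397  0.8031 -0.5854  1.7097  0.5363  0.8659  0.9985]
clock: 7.95
tool_pos: [0.575, 0.0618, 0.1769]
eef_rot: [-0.056, 0.978, -0.013, -0.199]
contact_force: [-0.8, 0.0, -2.8]
opening: 0.52
finger_force: 45.0
t 7.95 pos [0.575  0.0618 0.1769] shift [0.066  0.0002 0.1832] turn [-0.0033 -0.4013 -0.0001] F [-0.8499  0.0334 -2.8225] M [ 0.1172 -0.5073 -0.0038] op 0.5196158898741329 ff 44.99407907947898
[ 0.1039  0.9594 -0.5966  1.3764  0.3931  1.345   1.1428]
```

```bash
python3 -m inch '-1 0 0 0 0 -.117 0;-1 0 0 0 0 -.117 0;-1 0 0 0 0 -.117 0;-1 0 0 0 0 -.117 0;-1 0 0 0 0 -.117 0;-1 0 0 0 0 -.117 0;-1 0 0 0 0 0 0;-1 0 0 0 0 0 0;-1 0 0 0 0 0 0;-1 0 0 0 0 0 0;-1 0 0 0 0 0 0;-1 0 0 0 0 0 0';  python3 -c "
from h import *
to([.4436,.0463,.034]);print(np.array(get_state()['q']))"
```

```text
clock: 8.95
tool_pos: [0.579, 0.0604, 0.1746]
eef_rot: [-0.055, 0.99, 0.002, 0.132]
contact_force: [-1.2, -0.0, -3.9]
opening: 0.516
finger_force: 45.0
t 8.95 pos [0.579  0.0604 0.1746] shift [0.1682 0.0024 0.1   ] turn [-0.0106  0.2652 -0.0025] F [-1.2201 -0.0074 -3.8912] M [-0.0534  0.3282  0.0173] op 0.5158066442309607 ff 44.99412830919027
[-0.0116  0.6777 -0.3045  2.0188  0.8659  0.3028  0.644 ]
```

```bash
python3 -m inch '-1 0 0 0 0 -.025 0;-1 0 0 0 0 0 0;-1 0 0 0 0 0 0;-1 0 0 0 0 0 0';  python3 -c "
from h import *
to([.4436,.0463,.034])"; python3 -m inch '-1 0 0 0 0 .117 0;-1 0 0 0 0 .117 0;-1 0 0 0 0 .117 0;-1 0 0 0 0 0 0;-1 0 0 0 0 0 0;-1 0 0 0 0 0 0;-1 0 0 0 0 0 0';  python3 -c "
from h import *
to([.4436,.0463,.034])"
```

```text
clock: 9.28
tool_pos: [0.5782, 0.0601, 0.1746]
eef_rot: [-0.056, 0.988, 0.002, 0.144]
contact_force: [-0.4, -0.1, -3.7]
opening: 0.517
finger_force: 45.0
t 9.28 pos [0.5782 0.0601 0.1746] shift [0.1698 0.0028 0.096 ] turn [-0.0118  0.2895 -0.0016] F [-0.4038 -0.0746 -3.7451] M [ 0.0123  0.432  -0.025 ] op 0.5165487215351016 ff 44.99419488944113
clock: 9.87
tool_pos: [0.5793, 0.0581, 0.1719]
eef_rot: [-0.054, 0.998, -0.011, 0.0]
contact_force: [-0.6, -0.1, -2.3]
opening: 0.517
finger_force: 45.0
t 9.87 pos [0.5793 0.0581 0.1719] shift [0.1361 0.0061 0.1379] turn [-0.0226 -0.0004 -0.0053] F [-0.6195 -0.1214 -2.3302] M [ 0.0414  0.0461 -0.0201] op 0.5168177202044516 ff 44.99416711740196
```

```bash
cat >> h.py <<'E'
def avg(n=7):
    L=[];T=[];F=[]
    for i in range(n):
        snapshot("top"); s=get_state(); R=Ro.from_quat(s["eef_rot"])
        L.append(RY@np.array(s["moment"])); F.append(s["contact_force"]); T.append((Ro.from_matrix(np.c_[-RX,RY,[0,0,-1]]).inv()*R).as_rotvec()[1])
    print("M",np.mean(L).round(4),"sd",np.std(L).round(4),"tilt",np.mean(T).round(4),"F",np.mean(F,0),"ff",s["finger_force"],"op",s["opening"],"t",s["clock"],"pos",np.array(s["tool_pos"]))
E
python3 -c "
from h import *
avg()"; python3 -m inch '-1 0 0 0 0 .1 0;-1 0 0 0 0 .1 0;-1 0 0 0 0 .1 0;-1 0 0 0 0 .1 0;-1 0 0 0 0 0 0;-1 0 0 0 0 0 0;-1 0 0 0 0 0 0;-1 0 0 0 0 0 0' >/dev/null; python3 -c "
from h import *
avg()";  python3 -m inch '-1 0 0 0 0 -.117 0;-1 0 0 0 0 -.117 0;-1 0 0 0 0 -.117 0;-1 0 0 0 0 -.117 0;-1 0 0 0 0 -.117 0;-1 0 0 0 0 -.11 0;-1 0 0 0 0 0 0;-1 0 0 0 0 0 0;-1 0 0 0 0 0 0;-1 0 0 0 0 0 0' >/dev/null;  python3 -c "
from h import *
avg()"
```

```text
M -0.0243 sd 0.0497 tilt 0.0002 F [ 0.1804  0.0618 -2.8068] ff 44.9938890337944 op 0.5175219428218126 t 10.2167 pos [0.5805 0.0583 0.1723]
M -0.5497 sd 0.0266 tilt 0.3992 F [-0.2208  0.0834 -2.5344] ff 44.99387632124126 op 0.5169713098069207 t 11.2333 pos [0.5806 0.0581 0.1725]
M 0.3725 sd 0.0309 tilt -0.2691 F [ 0.1581  0.0968 -3.2623] ff 44.99413758516312 op 0.5193055720335141 t 12.4167 pos [0.583  0.0566 0.171 ]
```

```bash
python3 -m inch '-1 0 0 0 0 .11 0;-1 0 0 0 0 .11 0;-1 0 0 0 0 .112 0;-1 0 0 0 0 0 0;-1 0 0 0 0 0 0' >/dev/null;  python3 -c "
from h import *
to([.4427,.0464,.0342]);s=get_state()
w=Ro.from_matrix(np.c_[-RX,RY,[0,0,-1]])*Ro.from_rotvec([0,.0625,0]); print((Ro.from_quat(s['eef_rot']).inv()*w).as_rotvec())"
```

```text
t 12.83 pos [0.5854 0.0556 0.1696] shift [0.1383 0.0096 0.1399] turn [-0.0322 -0.0338 -0.0139] F [-0.5944 -0.38   -1.9891] M [ 0.1116 -0.1153 -0.0074] op 0.5183317750006937 ff 44.994408935308456
[-0.0317  0.0287 -0.0149]
```

```bash
python3 -m inch '-1 0 0 0 -.0317 .0287 -.0149;-1 .035 .002 0 0 0 0;-1 .035 .002 0 0 0 0;-1 .035 .002 0.01 0 0 0;-1 .03 .001 .02 0 0 0;-1 0 0 .03 0 0 0;-1 0 0 0 0 0 0;-1 0 0 0 0 0 0' >/dev/null;  cat >> h.py <<'E'
def to2(p,tilt=.0625):
    s=get_state(); R=Ro.from_quat(s["eef_rot"])
    w=Ro.from_matrix(np.c_[-RX,RY,[0,0,-1]])*Ro.from_rotvec([0,tilt,0])
    print("t",round(float(s["clock"]),2),"pos",np.array(s["tool_pos"]),"shift after turn",w.inv().apply(np.array(p)-s["tool_pos"]),"turn",(R.inv()*w).as_rotvec(),"F",np.array(s["contact_force"]),"op",round(float(s["opening"]),3),"q6",s["q"][5])
E
python3 -c "
from h import *
to2([.4427,.0464,.0342])"
```

```text
t 13.5 pos [0.4445 0.0465 0.1193] shift after turn [-0.0035  0.0001  0.0851] turn [-0.002  -0.0038  0.0037] F [ 0.7761  0.4418 -2.2496] op 0.519 q6 0.4933043491219038
```

```bash
python3 -m inch '-1 -.0035 0 .025 0 -.004 .004;-1 0 0 .03 0 0 0;-1 0 0 .01 0 0 0;-1 0 0 0 0 0 0' >/dev/null; python3 -c "
from h import *
to2([.4427,.0464,.0342])"
```

```text
t 13.83 pos [0.446  0.0471 0.0535] shift after turn [ 0.0022 -0.0003  0.0195] turn [-0.0012  0.0021 -0.0013] F [-0.5143  1.3246 -3.2119] op 0.523 q6 0.3014226605923473
```

```bash
python3 -m inch '-1 .0022 -.0003 .01 0 .002 0;-1 0 0 .0095 0 0 0;-1 0 0 0 0 0 0;-1 0 0 0 0 0 0' >/dev/null; python3 -c "
from h import *
to2([.4427,.0464,.0342])"
```

```text
t 14.17 pos [0.4432 0.0462 0.0359] shift after turn [0.0004 0.0003 0.0017] turn [-0.0009  0.0022 -0.0019] F [ 0.5201 -0.1031 -2.5856] op 0.514 q6 0.23211582397080383
```

```bash
python3 -m inch '-1 0 0 .0025 0 0 0;-1 0 0 0 0 0 0;.7 0 0 0 0 0 0;.7 0 0 0 0 0 0;.7 0 0 0 0 0 0;.7 0 0 -.04 0 0 0;.7 0 0 -.04 0 0 0;.7 0 0 0 0 0 0' ; python3 -c "
from h import *
to2([.454,-.0535,.034])"
```

```text
clock: 14.83
tool_pos: [0.4492, 0.0475, 0.1169]
eef_rot: [-0.056, 0.998, -0.001, -0.028]
contact_force: [0.6, -0.8, -1.0]
opening: 0.852
finger_force: 0.0
t 14.83 pos [0.4492 0.0475 0.1169] shift after turn [ 0.0016 -0.1008  0.0831] turn [ 0.0011  0.0069 -0.0024] F [ 0.6235 -0.8391 -0.9708] op 0.852 q6 0.48901502208084435
```

```bash
python3 -m inch '.7 0 -.033 0 0 .007 -.0024;.7 0.0016 -.035 0 0 0 0;.7 0 -.0328 0.02 0 0 0;.7 0 0 .02 0 0 0;.7 0 0 0 0 0 0' >/dev/null; python3 -c "
from h import *
to2([.454,-.0535,.034])
p,d=snapshot('side'); cv2.imwrite('pics/side2.png',p[:,:,::-1])
p=p[:,:,::-1]; cv2.imwrite('pics/c2.png',cv2.resize(p[170:300,200:360],(640,520)))"
```

```text
t 15.25 pos [ 0.4519 -0.0572  0.0704] shift after turn [-0.0048  0.0034  0.0361] turn [-0.0021 -0.0122 -0.0044] F [0.5805 0.2941 0.0586] op 0.852 q6 0.4304987392613265
```

View pics/c2.png

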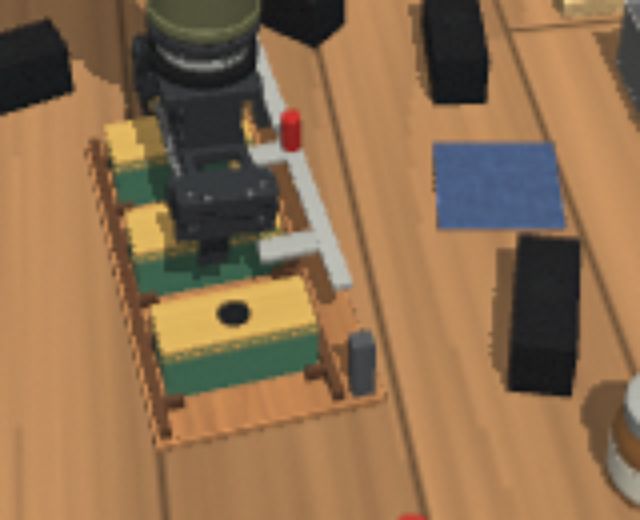

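The left tin looks seated at crop (135,160), level with the middle one, and the gripper straddles the middle tin.

```bash
python3 -m inch '.7 -.0048 .0034 0 -.002 -.012 -.0044;.7 0 0 .018 0 0 0;.7 0 0 .018 0 0 0;.7 0 0 0 0 0 0;.7 0 0 0 0 0 0' >/dev/null; python3 -c "
from h import *
to2([.454,-.0537,.034])"
```

```text
t 15.72 pos [ 0.4563 -0.0489  0.0368] shift after turn [ 0.0026 -0.0045  0.003 ] turn [0.001  0.0046 0.0081] F [ 0.7336  0.7451 -0.2975] op 0.851 q6 0.3141170127543938
```

```bash
python3 -m inch '.7 .0026 -.0045 .0025 0 .0046 .008;.7 0 0 0 0 0 0;.7 0 0 0 0 0 0;-1 0 0 0 0 0 0;-1 0 0 0 0 0 0;-1 0 0 0 0 0 0;-1 0 0 0 0 0 0;-1 0 0 0 0 0 0;-1 0 0 0 0 0 0' 45; python3 -c "
from h import *
to2([.454,-.0537,.034])"
```

```text
clock: 16.47
tool_pos: [0.4539, -0.055, 0.034]
eef_rot: [-0.056, 0.998, -0.001, -0.031]
contact_force: [-0.4, 1.7, 0.9]
opening: 0.518
finger_force: 45.0
t 16.47 pos [ 0.4539 -0.055   0.034 ] shift after turn [-0.0003  0.0013 -0.0001] turn [ 0.0014  0.     -0.0027] F [-0.4128  1.6513  0.939 ] op 0.518 q6 0.3101447169411504
```

```bash
python3 -m inch '-1 .0012 0 -.02 0 0 0;-1 .0018 0 -.03 0 0 0;-1 .0024 0 -.04 0 0 0;-1 0 0 -.04 0 0 0;-1 -.03 0 -.02 0 0 0;-1 -.04 0 0 0 0 0;-1 -.03 0 0 0 0 0;-1 -.02 0 0 0 0 0;-1 0 0 0 0 0 0;-1 0 0 0 0 .085 0;-1 0 0 0 0 .085 0;-1 0 0 0 0 .085 0;-1 0 0 0 0 .085 0;-1 0 0 0 0 0 0;-1 0 0 0 0 0 0;-1 0 0 0 0 0 0;-1 0 0 0 0 0 0';  python3 -c "
from h import *
avg();to2([.4539,-.055,.034])"; python3 -m inch '-1 0 0 0 0 -.1 0;-1 0 0 0 0 -.1 0;-1 0 0 0 0 -.1 0;-1 0 0 0 0 -.1 0;-1 0 0 0 0 -.1 0;-1 0 0 0 0 -.1 0;-1 0 0 0 0 -.1 0;-1 0 0 0 0 0 0;-1 0 0 0 0 0 0;-1 0 0 0 0 0 0;-1 0 0 0 0 0 0' >/dev/null;  python3 -c "
from h import *
avg();to2([.4539,-.055,.034])"
```

```text
clock: 17.88
tool_pos: [0.576, -0.0423, 0.1768]
eef_rot: [-0.055, 0.978, -0.011, -0.199]
contact_force: [0.0, -1.1, -2.5]
opening: 0.521
finger_force: 45.0
M -0.5638 sd 0.0376 tilt 0.4022 F [-0.1314  0.1639 -2.2151] ff 44.99874212779105 op 0.5176320005957121 t 18.2333 pos [ 0.5768 -0.042   0.1766]
t 18.23 pos [ 0.5768 -0.042   0.1766] shift after turn [0.1144 0.0011 0.1501] turn [ 0.001  -0.3399 -0.0032] F [ 0.4674  0.1206 -2.392 ] op 0.518 q6 1.377060323620588
M 0.4148 sd 0.0245 tilt -0.2843 F [-0.1813 -0.029  -2.4913] ff 44.99872729182243 op 0.5185994289861062 t 19.5 pos [ 0.578  -0.0428  0.1758]
t 19.5 pos [ 0.578  -0.0428  0.1758] shift after turn [0.1156 0.002  0.1493] turn [-0.0035  0.3463 -0.0045] F [-0.2866 -0.8759 -1.5883] op 0.519 q6 0.29387070832066997
```

```bash
python3 -m inch '-1 0 0 0 -.001 .116 -.0015;-1 0 0 0 -.001 .116 -.0015;-1 0 0 0 -.001 .114 -.0015;-1 .03 .0005 0 0 0 0;-1 .035 .0005 .01 0 0 0;-1 .035 .0005 .02 0 0 0;-1 .0156 .0005 .03 0 0 0;-1 0 0 0.01 0 0 0;-1 0 0 0 0 0 0;-1 0 0 0 0 0 0' >/dev/null; python3 -c "
from h import *
to2([.4539,-.055,.034])"
```

```text
t 20.33 pos [ 0.4647 -0.056   0.1062] shift after turn [0.0061 0.0022 0.0727] turn [-0.0093  0.0484 -0.0035] F [ 1.0952  0.2141 -1.4504] op 0.519 q6 0.4561595319252177
```

```bash
python3 -m inch '-1 0 0 0 -.0093 .0484 -.0035;-1 .0061 .0022 .02 0 0 0;-1 0 0 .025 0 0 0;-1 0 0 .006 0 0 0;-1 0 0 0 0 0 0' >/dev/null; python3 -c "
from h import *
to2([.4539,-.055,.034])"
```

```text
t 20.75 pos [ 0.455  -0.055   0.0552] shift after turn [-0.0002  0.0001  0.0213] turn [-0.0004 -0.0009 -0.0001] F [-0.1851  0.2221 -2.861 ] op 0.518 q6 0.39634303842063023
```

```bash
python3 -m inch '-1 0 0 .01 0 0 0;-1 0 0 .01 0 0 0;-1 0 0 .002 0 0 0;-1 0 0 0 0 0 0;-1 0 0 0 0 0 0'; python3 -c "
from h import *
to2([.4539,-.055,.034])"
```

```text
clock: 21.17
tool_pos: [0.454, -0.0553, 0.0346]
eef_rot: [-0.057, 0.998, -0.002, -0.031]
contact_force: [-0.5, -0.1, -3.1]
opening: 0.515
finger_force: 45.0
t 21.17 pos [ 0.454  -0.0553  0.0346] shift after turn [0.     0.0003 0.0006] turn [-0.0005  0.0012 -0.0004] F [-0.4875 -0.1089 -3.0565] op 0.515 q6 0.3315877593801737
```

```bash
python3 -m inch '-1 0 0 .0015 0 0 0;-1 0 0 0 0 0 0;.7 0 0 0 0 0 0;.7 0 0 0 0 0 0;.7 0 0 0 0 0 0;.7 0 0 -.04 0 0 0;.7 0 0 -.04 0 0 0;.7 0 -.033 0 0 0 0;.7 0 -.033 0 0 0 0;.7 0 -.033 0 0 0 0;.7 0 0 0.02 0 0 0;.7 0 0 0 0 0 0;.7 0 0 0 0 0 0' ; python3 -c "
from h import *
to2([.4662,-.1528,.034])
D=snapshot('side'); cv2.imwrite('pics/side3.png',D[0][:,:,::-1]); cv2.imwrite('pics/c3.png',cv2.resize(D[0][170:300,200:360,::-1],(640,520)))"
```

```text
clock: 22.25
tool_pos: [0.4671, -0.1527, 0.0918]
eef_rot: [-0.057, 0.998, -0.001, -0.032]
contact_force: [0.7, 0.6, 0.3]
opening: 0.848
finger_force: 0.0
t 22.25 pos [ 0.4671 -0.1527  0.0918] shift after turn [-0.0027  0.      0.0577] turn [ 0.0011 -0.0025 -0.0001] F [0.6581 0.5739 0.3381] op 0.848 q6 0.5845615771832243
```

View pics/c3.png

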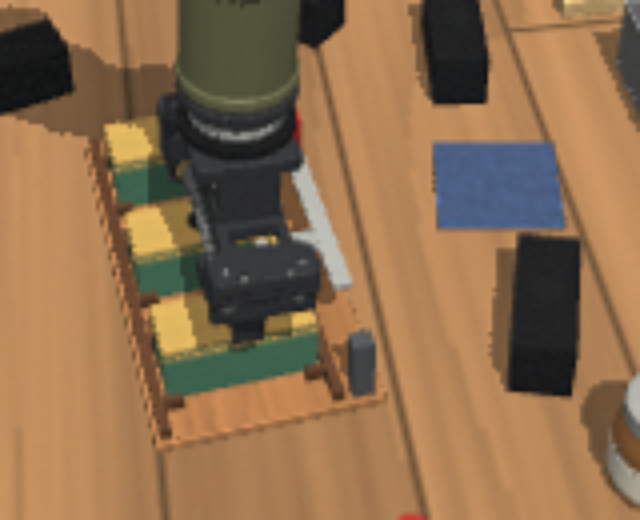

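The left and middle tins are back in place (crop near edges 130,145 and 155,230, same as before). The gripper is over the right tin.

```bash
python3 -m inch '.7 -.0027 0 .02 0 0 0;.7 0 0 .025 0 0 0;.7 0 0 .0125 0 0 0;.7 0 0 0 0 0 0;.7 0 0 0 0 0 0' 45 >/dev/null; python3 -c "
from h import *
to2([.4662,-.1528,.034])"; python3 -m inch '-1 0 0 0 0 0 0;-1 0 0 0 0 0 0;-1 0 0 0 0 0 0;-1 0 0 0 0 0 0;-1 0 0 0 0 0 0;-1 0 0 0 0 0 0' 45; python3 -c "
from h import *
to2([.4662,-.1528,.034])"
```

```text
t 22.72 pos [ 0.4672 -0.1517  0.035 ] shift after turn [ 0.0011 -0.001   0.001 ] turn [ 0.0003 -0.001   0.0027] F [ 0.8478  1.1646 -0.2561] op 0.851 q6 0.460958882594118
clock: 23.22
tool_pos: [0.4674, -0.1529, 0.0351]
eef_rot: [-0.057, 0.998, -0.002, -0.031]
contact_force: [-0.3, 1.5, 5.8]
opening: 0.523
finger_force: 45.0
t 23.22 pos [ 0.4674 -0.1529  0.0351] shift after turn [0.0011 0.0003 0.0012] turn [ 0.0001  0.0005 -0.0001] F [-0.3425  1.5491  5.8333] op 0.523 q6 0.4596967001921839
```

```bash
python3 -m inch '-1 .0012 0 -.02 0 0 0;-1 .0018 0 -.03 0 0 0;-1 .0024 0 -.04 0 0 0;-1 0 0 -.04 0 0 0;-1 -.03 0 -.02 0 0 0;-1 -.04 0 0 0 0 0;-1 -.03 0 0 0 0 0;-1 -.02 0 0 0 0 0;-1 0 0 0 0 0 0;-1 0 0 0 0 .085 0;-1 0 0 0 0 .085 0;-1 0 0 0 0 .085 0;-1 0 0 0 0 .085 0;-1 0 0 0 0 0 0;-1 0 0 0 0 0 0;-1 0 0 0 0 0 0;-1 0 0 0 0 0 0';  python3 -c "
from h import *
avg()"; python3 -m inch '-1 0 0 0 0 -.1 0;-1 0 0 0 0 -.1 0;-1 0 0 0 0 -.1 0;-1 0 0 0 0 -.1 0;-1 0 0 0 0 -.1 0;-1 0 0 0 0 -.1 0;-1 0 0 0 0 -.1 0;-1 0 0 0 0 0 0;-1 0 0 0 0 0 0;-1 0 0 0 0 0 0;-1 0 0 0 0 0 0' >/dev/null;  python3 -c "
from h import *
avg();to2([.4674,-.1529,.035])"
```

```text
clock: 24.63
tool_pos: [0.5891, -0.14, 0.1774]
eef_rot: [-0.056, 0.978, -0.012, -0.2]
contact_force: [-0.3, 0.3, -3.5]
opening: 0.516
finger_force: 45.0
M -0.618 sd 0.0213 tilt 0.4026 F [ 0.2083  0.1444 -2.7884] ff 44.999925065785646 op 0.520548570691863 t 24.9833 pos [ 0.5899 -0.1395  0.1773]
M 0.4527 sd 0.0318 tilt -0.2936 F [ 0.4265  0.1321 -2.8781] ff 44.99981291592121 op 0.5192781552926641 t 26.25 pos [ 0.5904 -0.1394  0.1768]
t 26.25 pos [ 0.5904 -0.1394  0.1768] shift after turn [0.1146 0.0006 0.1492] turn [-0.001   0.3556 -0.0005] F [ 0.1661  0.2388 -2.9077] op 0.519 q6 0.37747667568329385
```

```bash
python3 -m inch '-1 0 0 0 0 .1 0;-1 0 0 0 0 .1 0;-1 0 0 0 0 .093 0;-1 0 0 0 0 0 0;-1 0 0 0 0 0 0;-1 0 0 0 0 0 0;-1 0 0 0 0 0 0'>/dev/null;  python3 -c "
from h import *
avg(14)"; python3 -m inch '-1 0 0 0 0 .065 0;-1 0 0 0 0 .065 0;-1 0 0 0 0 0 0;-1 0 0 0 0 0 0;-1 0 0 0 0 0 0;-1 0 0 0 0 0 0;-1 0 0 0 0 0 0' >/dev/null;  python3 -c "
from h import *
avg(14);to2([.4674,-.1529,.035])"
```

```text
M 0.0059 sd 0.0233 tilt -0.0065 F [-0.2361  0.2215 -2.7168] ff 44.99985544010997 op 0.520005109507221 t 27.5333 pos [ 0.5904 -0.1397  0.1767]
M -0.1757 sd 0.0244 tilt 0.1234 F [-0.0447  0.1011 -3.1059] ff 44.99979296699166 op 0.5158533133294543 t 28.8167 pos [ 0.5904 -0.1397  0.1767]
t 28.82 pos [ 0.5904 -0.1397  0.1767] shift after turn [0.1146 0.0009 0.1492] turn [-0.0019 -0.061  -0.0012] F [ 0.3799  0.0845 -3.6367] op 0.516 q6 1.0632426943167845
```

Local slope matches the overall slope, so the right tin holds a block. I'll put it back and recheck the left tin.

```bash
python3 -m inch '-1 0 0 0 -.002 -.061 -.001;-1 .03 .0005 0 0 0 0;-1 .035 .0005 .01 0 0 0;-1 .035 0 .02 0 0 0;-1 .0146 0 .04 0 0 0;-1 0 0 0.03 0 0 0;-1 0 0 0.02 0 0 0;-1 0 0 0 0 0 0;-1 0 0 0 0 0 0' >/dev/null; python3 -c "
from h import *
to2([.4674,-.1529,.035])"
```

```text
t 29.57 pos [ 0.4697 -0.1523  0.0648] shift after turn [ 0.0004 -0.0004  0.0299] turn [ 0.0005 -0.0009  0.0002] F [ 0.3965  0.1096 -2.921 ] op 0.521 q6 0.5387236633040655
```

```bash
python3 -m inch '-1 .0004 -.0004 .012 0 0 0;-1 0 0 .012 0 0 0;-1 0 0 .0055 0 0 0;-1 0 0 0 0 0 0;-1 0 0 0 0 0 0;-1 0 0 0.001 0 0 0'; python3 -c "
from h import *
to2([.4674,-.1529,.035])"
```

```text
clock: 30.07
tool_pos: [0.4691, -0.1534, 0.0389]
eef_rot: [-0.057, 0.998, -0.003, -0.029]
contact_force: [-6.0, 0.2, 40.6]
opening: 0.526
finger_force: 45.0
t 30.07 pos [ 0.4691 -0.1534  0.0389] shift after turn [0.0013 0.0007 0.004 ] turn [-0.0034  0.0043 -0.0001] F [-6.0194  0.2096 40.5536] op 0.526 q6 0.4734604588374438
```

Contact came 4 mm early, so I'll back off a little and look.

```bash
python3 -m inch '-1 0 0 -.008 0 0 0;-1 0 0 0 0 0 0;-1 0 0 0 0 0 0'; python3 -c "
from h import *
to2([.4674,-.1529,.035])
D=snapshot('side'); T=snapshot('top');cv2.imwrite('pics/side4.png',D[0][:,:,::-1]); cv2.imwrite('pics/c4.png',np.hstack([cv2.resize(D[0][215:295,220:310,::-1],(495,440),interpolation=2),cv2.resize(T[0][180:280,300:370,::-1],(300,440),interpolation=2)]))"
```

```text
clock: 30.32
tool_pos: [0.4694, -0.1533, 0.0438]
eef_rot: [-0.057, 0.998, -0.002, -0.029]
contact_force: [0.5, 0.1, -3.0]
opening: 0.521
finger_force: 45.0
t 30.32 pos [ 0.4694 -0.1533  0.0438] shift after turn [0.0014 0.0006 0.0089] turn [-0.0005  0.0034 -0.0006] F [ 0.5406  0.0811 -3.0043] op 0.521 q6 0.48694290369074633
```

View pics/c4.png

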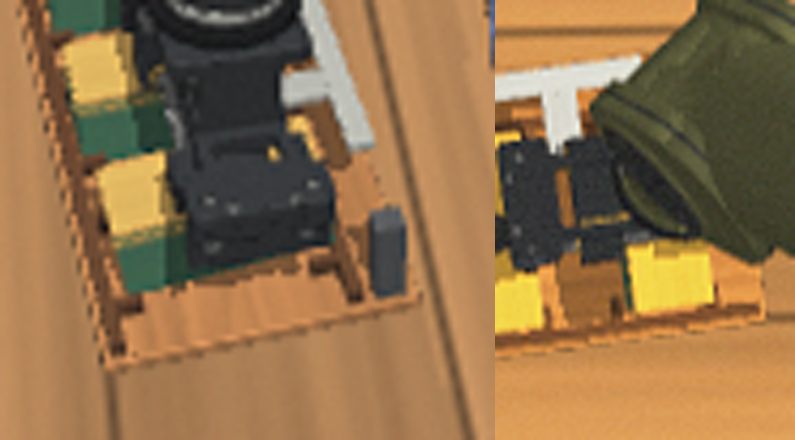

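```bash
python3 -m inch '-1 .0014 .0006 .002 0 .0034 0;-1 0 0 .002 0 0 0;-1 0 0 .002 0 0 0;-1 0 0 0 0 0 0;-1 0 0 0 0 0 0'; python3 - <<'E'
from h import *
to2([.4674,-.1529,.035])
p,d=snapshot("side"); h=cv2.cvtColor(p,cv2.COLOR_RGB2HSV)
m=cv2.inRange(h,np.array((20,110,110)),np.array((35,255,255)))
for nm,(x0,y0,x1,y1) in {"right":(235,240,275,262),"mid":(230,218,262,236)}.items():
    v,u=np.nonzero(m[y0:y1,x0:x1]); P=[]
    for a_,b_ in zip(u+x0,v+y0):
        if d[b_,a_]>0:
            o,q=ray("side",(a_,b_)); P.append(o+q*d[b_,a_])
    P=np.array(P); ok=(abs(P[:,2]-.06)<.03); P=P[ok]; A=np.c_[P@RX,np.ones(len(P))]; c=np.linalg.lstsq(A,P[:,2],rcond=None)
    print(nm,len(P),"slope",c[0][0],"z",P[:,2].mean(),"x",(P@RX).min(),(P@RX).max(), "resid",np.std(P[:,2]-A@c[0]))
E
```

```text
clock: 30.83
tool_pos: [0.4667, -0.1525, 0.0368]
eef_rot: [-0.057, 0.998, -0.002, -0.032]
contact_force: [1.7, 0.4, 4.4]
opening: 0.516
finger_force: 45.0
t 30.83 pos [ 0.4667 -0.1525  0.0368] shift after turn [-0.0007 -0.0005  0.0018] turn [-0.     -0.0022  0.0002] F [1.698  0.4358 4.3524] op 0.516 q6 0.4752618939912904
right 134 slope 0.05935574796677702 z 0.05951880668341788 x 0.3891591265689439 0.49619220196051916 resid 0.0024939957946451064
mid 99 slope 0.10807511362291215 z 0.05888828208654075 x 0.38933974137410726 0.42129386784320083 resid 0.003188002163247877
```

Corrected in x, it lands nearly fully seated with light force. Releasing and going to the left tin.

```bash
python3 -m inch '.7 0 0 0 0 0 0;.7 0 0 0 0 0 0;.7 0 0 0 0 0 0;.7 0 0 0 0 0 0;.7 0 0 -.04 0 0 0;.7 0 0 -.04 0 0 0;.7 0 .04 0 0 0 0;.7 0 .04 0 0 0 0;.7 0 .04 0 0 0 0;.7 0 .04 0 0 0 0;.7 0 .04 0 0 0 0;.7 0 0 0 0 0 0;.7 0 0 0 0 0 0'; python3 - <<'E'
from h import *
to2([.4432,.0464,.0345])
for n in("side","top"):
    p,d=snapshot(n); cv2.imwrite(f"pics/{n}5.png",p[:,:,::-1])
I=cv2.imread("pics/top5.png")[:,:,::-1].copy(); S=cv2.imread("pics/side5.png")[:,:,::-1].copy()
for b in blobs(I,(20,130,130),(35,255,255),(225,115,370,275),100):
    w=[plane("top",u,.058)[:2] for u in cv2.boxPoints(b[2])]; print(b[1],np.mean(w,0),[np.linalg.norm(w[i+1]-w[i]) for i in range(2)])
cv2.imwrite("pics/c5.png",np.hstack([cv2.resize(S[180:290,205:305,::-1],(440,484),interpolation=2),cv2.resize(I[190:270,230:365,::-1],(360,484),interpolation=2)]))
E
```

```text
clock: 31.97
tool_pos: [0.4481, 0.0495, 0.1167]
eef_rot: [-0.06, 0.998, -0.001, -0.033]
contact_force: [0.3, -1.4, -1.1]
opening: 0.851
finger_force: 0.0
t 31.97 pos [0.4481 0.0495 0.1167] shift after turn [ 0.0001 -0.0025  0.0824] turn [ 0.001  -0.003   0.0063] F [ 0.347  -1.3749 -1.0948] op 0.851 q6 0.531398201582739
261 [0.4093 0.041 ] [np.float64(0.04618807286784012), np.float64(0.041385781455172375)]
```

View pics/c5.png

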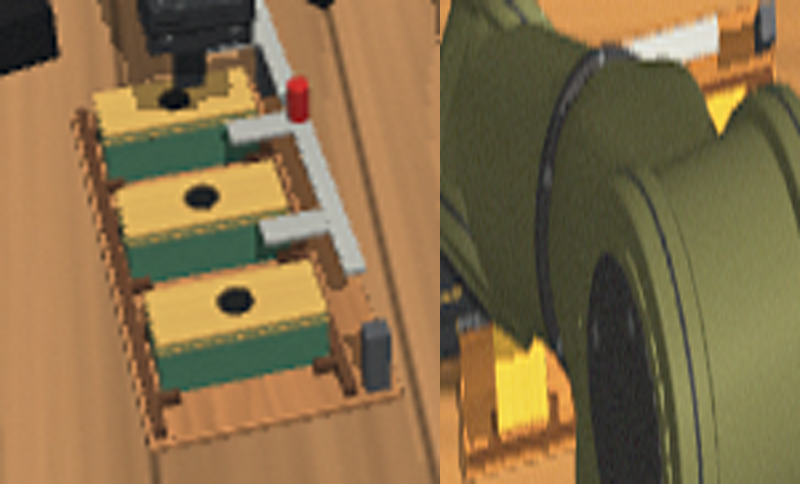

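All three tins look seated (lid dots at side-crop (175,98), (200,197) and (235,300)). Gripping the left tin again.

```bash
python3 -m inch '.7 0 -.0025 .03 0 0 .0063;.7 0 0 .03 0 0 0;.7 0 0 .012 0 0 0;.7 0 0 0 0 0 0;.7 0 0 0 0 0 0' 45 >/dev/null; python3 -c "
from h import *
to2([.4432,.0464,.0345])"
```

```text
t 32.48 pos [0.4437 0.0418 0.0443] shift after turn [-0.0006  0.0047  0.0098] turn [-0.0012 -0.005  -0.009 ] F [ 0.2514 -0.3168  0.9495] op 0.852 q6 0.32782014103943874
```

```bash
python3 -m inch '.7 -.0006 .004 .0095 0 -.005 -.006;.7 0 0 0 0 0 0;.7 0 0 0 0 0 0;-1 0 0 0 0 0 0;-1 0 0 0 0 0 0;-1 0 0 0 0 0 0;-1 0 0 0 0 0 0;-1 0 0 0 0 0 0;-1 0 0 0 0 0 0' 45; python3 -c "
from h import *
to2([.4432,.0464,.0345])"
```

```text
clock: 33.23
tool_pos: [0.4437, 0.047, 0.0354]
eef_rot: [-0.057, 0.998, -0.002, -0.03]
contact_force: [0.7, -0.8, 4.3]
opening: 0.52
finger_force: 45.0
t 33.23 pos [0.4437 0.047  0.0354] shift after turn [ 0.0005 -0.0005  0.0009] turn [-0.0008  0.0019 -0.001 ] F [ 0.7312 -0.8152  4.2603] op 0.52 q6 0.28401681420290215
```

```bash
python3 -m inch '-1 .0012 0 -.02 0 0 0;-1 .0018 0 -.03 0 0 0;-1 .0024 0 -.04 0 0 0;-1 0 0 -.04 0 0 0;-1 -.03 0 -.02 0 0 0;-1 -.04 0 0 0 0 0;-1 -.03 0 0 0 0 0;-1 -.02 0 0 0 0 0;-1 0 0 0 0 .1 0;-1 0 0 0 0 .1 0;-1 0 0 0 0 0 0;-1 0 0 0 0 0 0;-1 0 0 0 0 0 0;-1 0 0 0 0 -.07 0;-1 0 0 0 0 -.07 0;-1 0 0 0 0 0 0;-1 0 0 0 0 0 0;-1 0 0 0 0 0 0' >/dev/null;  python3 -c "
from h import *
avg(14)"; python3 -m inch '-1 0 0 0 0 -.1 0;-1 0 0 0 0 -.1 0;-1 0 0 0 0 -.1 0;-1 0 0 0 0 0 0;-1 0 0 0 0 0 0;-1 0 0 0 0 0 0;-1 0 0 0 0 .1 0;-1 0 0 0 0 .07 0;-1 0 0 0 0 0 0;-1 0 0 0 0 0 0;-1 0 0 0 0 0 0' >/dev/null;  python3 -c "
from h import *
avg(14);to2([.4437,.047,.035])"
```

```text
M -0.1299 sd 0.0304 tilt 0.1211 F [-0.1061 -0.078  -3.1162] ff 44.99965723603964 op 0.5181676375574953 t 35.4333 pos [0.5662 0.0615 0.1779]
M -0.0352 sd 0.0405 tilt -0.0091 F [-0.0899 -0.0483 -2.658 ] ff 44.999445201829076 op 0.5243344626321782 t 37.05 pos [0.5663 0.0615 0.1779]
t 37.05 pos [0.5663 0.0615 0.1779] shift after turn [ 0.1142 -0.0004  0.1503] turn [ 0.      0.0716 -0.0005] F [-0.2107  0.9822 -2.3609] op 0.524 q6 0.7937875547688843
```

The left tin shows a jump of about 0.09 N·m against the linear trend, as a rolling ball would. One repeat to confirm.

```bash
python3 -m inch '-1 0 0 0 0 .1 0;-1 0 0 0 0 .1 0;-1 0 0 0 0 .1 0;-1 0 0 0 0 0 0;-1 0 0 0 0 0 0;-1 0 0 0 0 0 0;-1 0 0 0 0 -.1 0;-1 0 0 0 0 -.07 0;-1 0 0 0 0 0 0;-1 0 0 0 0 0 0;-1 0 0 0 0 0 0' >/dev/null;  python3 -c "
from h import *
avg(14)"; python3 -m inch '-1 0 0 0 0 -.1 0;-1 0 0 0 0 -.1 0;-1 0 0 0 0 -.1 0;-1 0 0 0 0 0 0;-1 0 0 0 0 0 0;-1 0 0 0 0 0 0;-1 0 0 0 0 .1 0;-1 0 0 0 0 .07 0;-1 0 0 0 0 0 0;-1 0 0 0 0 0 0;-1 0 0 0 0 0 0' >/dev/null;  python3 -c "
from h import *
avg(14);to2([.695,.005,.16])"
```

```text
M -0.1361 sd 0.0215 tilt 0.1211 F [-0.2443  0.262  -2.7528] ff 44.999554278329015 op 0.5180299643003938 t 38.6667 pos [0.5662 0.0615 0.1779]
M -0.035 sd 0.0427 tilt -0.0092 F [ 0.0879 -0.1037 -2.8687] ff 44.99959814362228 op 0.5183860220353896 t 40.2833 pos [0.5663 0.0615 0.1779]
t 40.28 pos [0.5663 0.0615 0.1779] shift after turn [-0.1223 -0.0708  0.0103] turn [ 0.0001  0.0716 -0.0005] F [ 0.5392 -1.3566 -2.6773] op 0.518 q6 0.7941108649796972
```

```bash
python3 -m inch '-1 0 0 0 0 .0716 0;-1 -.02 -.012 -.005 0 0 0;-1 -.03 -.018 -.01 0 0 0;-1 -.03 -.018 -.01 0 0 0;-1 -.025 -.014 0 0 0 0;-1 -.015 -.009 0 0 0 0;-1 0 0 0 0 0 0;-1 0 0 0 0 0 0;-1 0 0 0 0 0 0' ; python3 - <<'E'
from h import *
to2([.694,.0045,.195])
p,d=snapshot("side");q,e=snapshot("top"); cv2.imwrite("pics/side6.png",p[:,:,::-1]); np.save("side6.npy",d)
cv2.imwrite("pics/c6.png",np.hstack([cv2.resize(p[130:300,210:400,::-1],(480,430),interpolation=2),cv2.resize(q[100:280,220:350,::-1],(310,430),interpolation=2)]))
E
```

```text
clock: 41.03
tool_pos: [0.6938, 0.0056, 0.195]
eef_rot: [-0.057, 0.998, -0.001, -0.032]
contact_force: [-0.7, 0.2, -3.2]
opening: 0.515
finger_force: 45.0
t 41.03 pos [0.6938 0.0056 0.195 ] shift after turn [-0.     -0.0012 -0.    ] turn [ 0.0009 -0.0016  0.0008] F [-0.6757  0.1615 -3.201 ] op 0.515 q6 1.1756009346273553
```

View pics/c6.png

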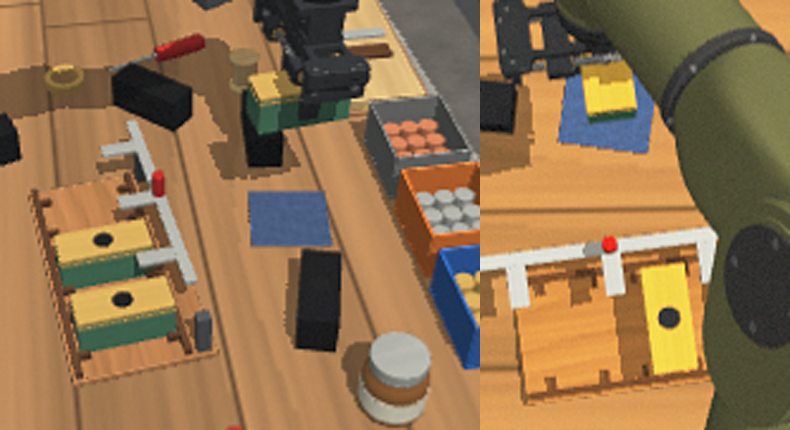

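The left tin is held above the pad, the other two sit in their bays, and the tools look untouched. Last, I'll check that the held tin is level and centred.

```bash
python3 - <<'E'
from h import *
p=cv2.imread("pics/side6.png")[:,:,::-1].copy()
h=cv2.cvtColor(p,cv2.COLOR_RGB2HSV); m=cv2.inRange(h,np.array((65,60,25)),np.array((95,255,160)))
s=np.array(get_state()["tool_pos"])
def edge(roi,c):
    x0,y0,x1,y1=roi; w=[]
    for x in range(x0,x1):
        v=np.nonzero(m[y0:y1,x])[0]
        if len(v)<4: continue
        o,d=ray("side",(x,y0+v.max()+.5)); t=(c-.023-o@RY)/(d@RY); P=o+t*d; w.append((P@RX,P[2]))
    w=np.array(w); k=np.polyfit(w[2:-2,0],w[2:-2,1],1); print(len(w),"slope deg",np.degrees(np.arctan(k[0])),"x",w[:,0].min(),w[:,0].max(),"z",w[:,1].mean())
edge((300,160,352,185),s@RY)
edge((228,225,275,272),np.array([.466,-.153,0])@RY)
edge((228,210,262,245),np.array([.454,-.054,0])@RY)
print("pad rackx",np.array([.694,.0045,0])@RX)
E
```

```text
33 slope deg -1.0046492882364222 x 0.61940881881253 0.7433913306551985 z 0.17234572224021807
41 slope deg -33.43261923035955 x 0.38066273057976974 0.48586146214081005 z 0.03095428595753359
28 slope deg -4.432383469219484 x 0.3891747370835399 0.4704080077575946 z 0.011721788582517474
pad rackx 0.6899833621288728
```

```bash
python3 -m inch '-1 0 -.001 0 0 0 0;-1 0 0 0 0 0 0;-1 0 0 0 0 0 0;-1 0 0 0 0 0 0;-1 0 0 0 0 0 0;-1 0 0 0 0 0 0' && python3 -c "
from plant import r
print(r.finish_job())"
```

```text
clock: 41.63
tool_pos: [0.6949, 0.0038, 0.1954]
eef_rot: [-0.057, 0.998, -0.002, -0.031]
contact_force: [0.6, -0.8, -3.7]
opening: 0.516
finger_force: 45.0
the job is handed in; nothing more can be done
None
```

I handed the job in at 41.6 s with the left tin, judged from its wrist moment to hold the loose ball, held level and still about 16 cm above the blue pad; the keeper is fully open and the other two tins are back in their bays, though the right one caught briefly at about 40 N while going back in before it reseated.

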